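# Hardness readings on the sinker mould plate

## Robot

A 6-joint arm with a two-finger parallel gripper is mounted at the origin on the work surface. World frame = base frame: x ahead of the robot, y to its left, z up, the work surface at z = 0. Lengths are in mm, angles in rad, forces in N, time in s.
With the tool pointing down it reaches from about 350 to 850 mm from the base axis. Payload 8.1 kg.
Tool frame: the origin (TCP) lies at the very end of the fingers, on their centre line; the grasp point (between the pads) lies 19 mm behind it; z points along the fingers, y is the direction in which the jaws open and shut (so a half turn about z gives the same grasp; the last joint's range is limited). The gripper opens to 93 mm and grips with 3 to 60 N. Pads are 15 mm wide; open, the fingers measure 128 mm over their backs; the gripper's body (75 mm by 188 mm) begins 65 mm behind the grasp point.
Start: joints at [-1.271, 0.13, 1.488, -0, 1.523, -0.085], TCP at [225.244, -556.121, 218.635] pointing down, gripper open.
Joint ranges: [-2.96, 2.96], [-0.89, 2.26], [0.02, 2.5], [-1.34, 4.48], [0, 2.73], [-2.66, 2.66]. Speed limits (rad/s): [2.39, 2.39, 2.79, 3.14, 3.14, 3.14].

## Interface

Orientations are given as a unit quaternion [w, x, y, z].
In Python, from bench import ctrl gives the robot as it stands.
- The arm moves only by the tool apply_moves, never from a script. Its argument "rows" is a list of rows, each a list of 3 entries, a list of its own where there are three numbers: the opening, from 0 (shut) to 1 (fully open), then the shift along the world's x, y, z in units of 25 mm (1.0 is 25 mm), then the turn about the world's z in degrees. In form: [[fingers, [tx, ty, tz], turn], ...]. A call has 1 to 20 rows; each row shifts and turns the commanded pose from where the row before left it; what a row does not reach is not made up. A row lasts 1/12 s, in which the tool goes at most 41.7 mm and 7.16 degrees, less where a joint would pass 70% of its speed; a pose out of reach is approached as far as the arm can. A call is refused whole if a number of a shift passes 1 or a number of a turn 7.16, either way. A call with a gripper value outside its range is refused whole. The fingers move at their own pace and stop on an object; "force" is the grip in N (left out, the last holds). Time passes only in rows, so rows that do not move let the fingers close. It gives the time, the measured TCP pose, the force and the opening at its end, in the units of the state.
- ctrl.get_obs(): the state, without advancing time (a new reading comes with each control period).
- ctrl.snapshot(name): name is "side" or "top"; returns (picture, depth): 400x640x3 uint8, red, green, blue; 400x640 float32, mm along the optical axis (not along the pixel's ray), 0 where there is no reading.
- ctrl.camera_params(name): a dict with "fx", "fy", "cx", "cy" (pixels), "k1" (the pictures are not rectified: a ray, as slopes to the right and down, at radius r is drawn at 1 + k1 r^2 times it, then the intrinsics apply), "pose" (4x4, takes a point from camera to world coordinates). Camera axes: x right, y down, z forward; pixel columns grow to the right and rows downward; lengths in mm; the calibration is good to about 2 mm. A picture is of the moment at which its call begins. camera_params takes no time and is no camera call.
- ctrl.finish_job(): hands the job in, once; it reports no verdict.
The state is a dict: "clock": time; "joints": joint angles; "joint_velocities": joint speeds; "joint_efforts": joint torques, N m; "eef_pos": TCP position; "eef_rot": TCP orientation; "wrist_force": force on the tool from outside, world axes, zero at the start; "ft_torque": the same for the moment, N m; "finger_gap": finger opening in mm.
Only numpy, scipy, OpenCV 4.12 (cv2) and the standard library are available. Lean on these libraries where they do the work, as an engineer would, in place of code of your own. Each camera call takes 0.05 s, during which the arm holds its last target. There are 200 camera calls.

## Task

Take three hardness readings on the round aluminium mould plate: lift the hand tester by its black grip out of the notch of the green stand and press its nose down inside the red ring, then inside the yellow ring, then inside the blue ring, which is the order of the columns on the record card. At each ring hold the tester square to the plate and press without ramming until the spring nose is pushed in, stay there for about a second, and lift clear before moving on: a touch anywhere outside the rings scars the casting face. Then hang the tester back by its collar, upright and all the way into the stand's notch, let go and draw away, leaving the sinkers, mug, tongs and casting bin undisturbed.

Things in the scene. Friction and masses are not known exactly. Their poses are not given: they have to be found in the camera images.
- tester: Hand hardness tester, round, 128 mm long, 0.2-0.3 kg, upright in the stand. Origin on its axis at the collar's underside, z up to the grip. Steel collar 40 mm dia, z 0 to 6 mm; black grip 26 mm dia, z 6 to 72 mm (orange band, white dial on top), to be taken by fingers pointing down; barrel 16 mm dia down to z -42 mm, last 4 mm tapered to 12 mm; 9 mm nose, tip at z -56 mm when sprung out.
- nose (a joint): How far the tester's spring nose is pushed into the barrel (m): 0 is sprung out, 0.006 fully in. It starts to move at 2 N and needs 8 N to be fully in (1 N more per mm); beyond that it is a hard stop. A reading counts from 0.004.
- tip (a point): The lowest point of the tester's nose, where it touches the work; it moves up along the tester's axis as the nose is pushed in.
- plate: Round aluminium mould plate 180 mm in diameter, 28 mm thick, bolted flat on the table: three half-pear cavities running out to the rim, and in the middle a nut on a stud (30 mm wide, rising 18 mm above the face). Origin at the centre of its underside, z up; the face is at z = 28 mm.
- ring_red (a point): Centre of the red painted ring (inner diameter 16 mm, outer 28 mm), on the plate's face, 55 mm from the plate's centre. The three rings are 120 degrees apart, on the flat lands between the cavities.
- ring_yellow (a point): Centre of the yellow painted ring, same size, on the plate's face, 55 mm from the plate's centre.
- ring_blue (a point): Centre of the blue painted ring, same size, on the plate's face, 55 mm from the plate's centre.
- stand: Green stand fixed to the table: base 120 x 90 x 10 mm, column, and a flat fork plate 90 x 64 x 8 mm, upper face 95 mm above the table. Its notch, 22 mm wide and 41 mm long, is open to the stand's -x end, above and below: the tester's barrel goes in it and the collar rests on the fork. Nothing rises above the fork. Origin at the centre of the base's underside.
- stand_seat (a point): Where the origin of the hung tester (axis, underside of collar) belongs: on the notch's centre line, level with the fork's upper face, 11 mm before the notch's closed end and 30 mm from its open end. Axes as the stand: the notch opens towards -x. The barrel has 3 mm of play to each side; the tester can be lowered in from above or slid in from the open end.
- sinker_a: Grey pear-shaped lead sinker with a brass eye, 32 mm wide, 65 mm high, standing on its flat foot; 0.3 kg. Origin at the centre of its foot. Bystander.
- sinker_b: A second, equal lead sinker. Bystander.
- mug: Chipped white enamel mug with a blue rim and handle, 80 mm wide, 82 mm high, handle towards its own +y reaching 70 mm from the axis. Origin at the centre of its foot. Bystander.
- tongs: Rusty iron tongs lying flat, 280 mm long along their own x, 70 mm wide, 14 mm high; origin under the rivet. Bystander.
- bin_frame: Frame of the small tilting steel bin of cooled castings, fixed: foot 130 x 210 mm; bin and frame 114 mm high; origin at the centre of the foot's underside. The bin's handle sticks out 105 mm from the centre towards the frame's -x.
- bin (a joint): Tilt of the steel bin about its trunnions (rad), 0 is level; stiff, it stays where it is left. Bystander.
Mind the look-alikes: they are no part of the job. Several things look just like the stand: the one meant starts farthest to the robot's left.

How it is judged:
By the outcome, as a careful person would: the job done as asked, in the order asked, and still so for the second after the job is handed in, with the robot touching nothing.
It also fails if it takes over 67 s, if anything falls off the work surface, if the arm or the gripper's body presses on something with over 40 N, if the wrist force passes 120 N, or if a joint passes its speed limit or range.

## Working session

There is one attempt and no reset: what is moved stays moved. The work goes in short steps, Python scripts to look and compute and a tool call to move; the robot and the scene stay as the last step left them, time stands still between calls to the robot, and variables do not carry over. Pictures are saved under pics/ and viewed, about 8 in all and at most 12, crops included, and the job is handed in when it is done.

Besides the shell and the picture viewer there is one more tool, called after "Request:" as a command line: name --argument value ..., lists and objects as JSON in quotes. apply_moves: Moves the arm, as the interface text tells. Its arguments: {"type":"object","properties":{"rows":{"type":"array"},"force":{"type":"number"}},"required":["rows"]}

```bash
mkdir -p pics
cat > h.py <<'E'
import numpy as np, cv2
from bench import ctrl
def ray(cam,uv):
    p=ctrl.camera_params(cam);K=np.array([[p['fx'],0,p['cx']],[0,p['fy'],p['cy']],[0,0,1.]])
    # k1 applies to undistorted r: same as OpenCV model
    n=cv2.undistortPoints(np.array(uv,float).reshape(-1,1,2),K,np.array([p['k1'],0,0,0,0.]))[:,0]
    T=np.array(p['pose']);d=np.c_[n,np.ones(len(n))]@T[:3,:3].T
    return T[:3,3],d
def onplane(cam,uv,z):
    o,d=ray(cam,uv);return o+d*((z-o[2])/d[:,2])[:,None]
def depthpts(cam,uv,dep):
    o,d=ray(cam,uv);return o+d*np.asarray(dep).reshape(-1,1)
def shot(cam,name):
    im,de=ctrl.snapshot(cam);cv2.imwrite(f'pics/{name}.png',im[:,:,::-1]);np.savez(f'pics/{name}.npz',im=im,de=de);return im,de
E
python3 - <<'E'
from h import *
for c in('top','side'):
    shot(c,c+'0');p=ctrl.camera_params(c);print({k:p[k] for k in('fx','cx','cy','k1')},np.round(p['pose'],3).tolist())
print(ctrl.get_obs())
E
```

```text
{'fx': 401.0951192628264, 'cx': 316.6622463940169, 'cy': 198.7294613651021, 'k1': 0.0005543141520577038} [[-0.003, -0.998, 0.058, 519.362], [-1.0, 0.002, -0.014, 38.001], [0.014, -0.058, -0.998, 1249.348], [0.0, 0.0, 0.0, 1.0]]
{'fx': 456.704876032694, 'cx': 322.4296608869562, 'cy': 197.07491398332982, 'k1': -0.11502292928283767} [[0.993, -0.064, 0.097, 460.701], [-0.116, -0.492, 0.863, -1052.922], [-0.007, -0.868, -0.496, 723.58], [0.0, 0.0, 0.0, 1.0]]
{'clock': 0.1, 'joints': array([-1.27140696e+00,  1.31064028e-01,  1.48916138e+00,  1.50412159e-05,
        1.52299917e+00, -8.53917166e-02]), 'joint_velocities': array([ 0.00097739, -0.00253899, -0.00127577, -0.00169616,  0.00172578,
       -0.00010403]), 'joint_efforts': array([ 1.83021464e-03, -5.61345363e+01, -4.93096018e+01,  7.70720188e-02,
        2.91432766e-02, -3.29315139e-05]), 'eef_pos': array([ 225.09417369, -555.62951933,  217.7101982 ]), 'eef_rot': array([-8.12099441e-04,  9.81549698e-01,  1.91205451e-01, -7.96718892e-05]), 'wrist_force': array([ 0.13901105, -0.32660873, -0.03913449]), 'ft_torque': array([-0.02894676, -0.03827327,  0.04036254]), 'finger_gap': 92.98672517733681}
```

View pics/top0.png

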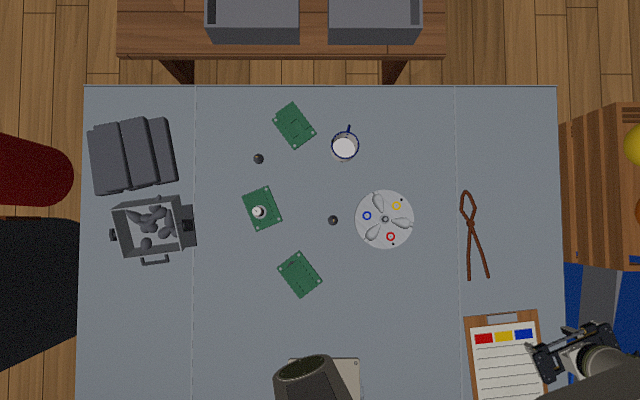

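View pics/side0.png

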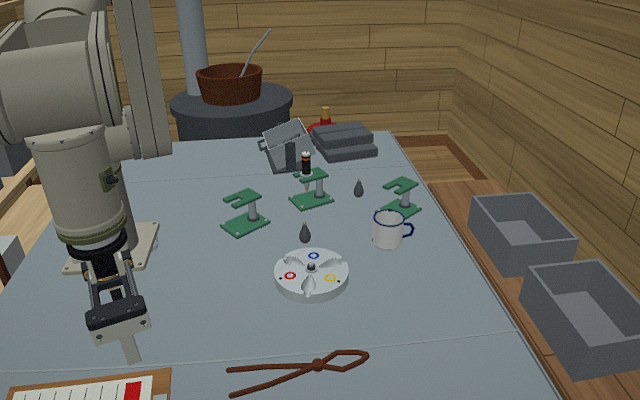

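The top view shows three green stands, at (262,208) holding the tester, (294,126) and (300,274). Robot's left (+y) is image left, so (262,208) is the stand meant. The plate is at (385,219), with red (390,237), yellow (396,206) and blue (367,216). Next I'll measure and confirm with a crop.

Run:
```python
from h import *
f=np.load('pics/top0.npz');im,de=f['im'],f['de']
hsv=cv2.cvtColor(im,cv2.COLOR_RGB2HSV)
v,u=np.mgrid[0:400,0:640]
P=depthpts('top',np.c_[u.ravel(),v.ravel()],de.ravel()).reshape(400,640,3)
box=lambda a,b,c,d:(u>a)&(u<b)&(v>c)&(v<d)
H,S,V=[hsv[...,i].astype(int) for i in range(3)]
# rings
pl=box(352,418,186,252)&(S>110)
for n,m in(('red',(H<8)|(H>172)),('yel',(H>18)&(H<35)),('blue',(H>105)&(H<130))):
    mm=pl&m;c=np.c_[u[mm],v[mm]].astype(float);q=onplane('top',c,28);(cx,cy),r=cv2.minEnclosingCircle(q[:,:2].astype(np.float32))
    print(n,mm.sum(),q.mean(0).round(1),(round(cx,1),round(cy,1),round(r,1)))
# plate centre
m=box(345,425,180,260)&(P[...,2]>18)&(P[...,2]<40);q=P[m];(cx,cy),r=cv2.minEnclosingCircle(q[:,:2].astype(np.float32));print('plate',cx,cy,r,np.median(q[:,2]))
# fork
g=box(235,290,175,240)&(H>60)&(H<95)&(S>80)
for lo,hi in((84,106),(0,25)):
    mm=g&(P[...,2]>lo)&(P[...,2]<hi);q=P[mm];print('green',mm.sum(),np.median(q[:,2]),cv2.minAreaRect(q[:,:2].astype(np.float32)))
mm=box(235,290,175,240)&(P[...,2]>150);q=P[mm];print('dial',mm.sum(),q.mean(0),np.median(q,0),cv2.minEnclosingCircle(q[:,:2].astype(np.float32)))
w=box(235,290,175,240)&(V>190)&(S<40);c=np.c_[u[w],v[w]].astype(float);print('white',w.sum(),c.mean(0),onplane('top',c,167).mean(0))
for nm,b in(('sA',box(248,270,148,170)),('sB',box(322,344,210,230)),('bin',box(108,200,190,262)),('mug',box(325,365,120,162))):
    mm=b&(P[...,2]>25);q=P[mm];print(nm,q.min(0).round(),q.max(0).round())
a=cv2.resize(im[170:250,230:300],None,fx=6,fy=6,interpolation=cv2.INTER_CUBIC)[:,:,::-1]
s=np.load('pics/side0.npz')['im'];b=cv2.resize(s[140:215,270:340],None,fx=5.4,fy=6.4,interpolation=cv2.INTER_CUBIC)[:,:,::-1]
cv2.imwrite('pics/c1.png',np.hstack([a,b]))
```

```text
red 43 [ 476.1 -202.5   28. ] (476.2, -202.3, 13.5)
yel 41 [ 569.6 -221.5   28. ] (569.9, -221.6, 13.3)
blue 39 [ 541.5 -133.9   28. ] (563.0, -177.5, 64.1)
plate 529.9795532226562 -184.25802612304688 90.62709045410156 29.671776900271652
green 504 97.18583663016727 ((563.1751708984375, 190.6826934814453), (90.15699005126953, 64.26321411132812), 22.941749572753906)
green 370 12.371942503218747 ((562.688232421875, 190.19992065429688), (117.24073791503906, 88.60371398925781), 23.170228958129883)
dial 99 [543.8763487  156.34056731 375.97794382] [546.65644565 182.2858903  169.97105668] ((537.053466796875, 117.22088623046875), 81.17152404785156)
white 6 [257.         210.16666667] [551.64579558 183.33560247 167.        ]
sA [519.  38.  25.] [ 731.  215. 1249.]
sB [513. -41.  27.] [ 541.   38. 1249.]
bin [408.  38.  25.] [ 615.  649. 1249.]
mug [ 519. -101.   25.] [ 815.   38. 1249.]
```

View pics/c1.png

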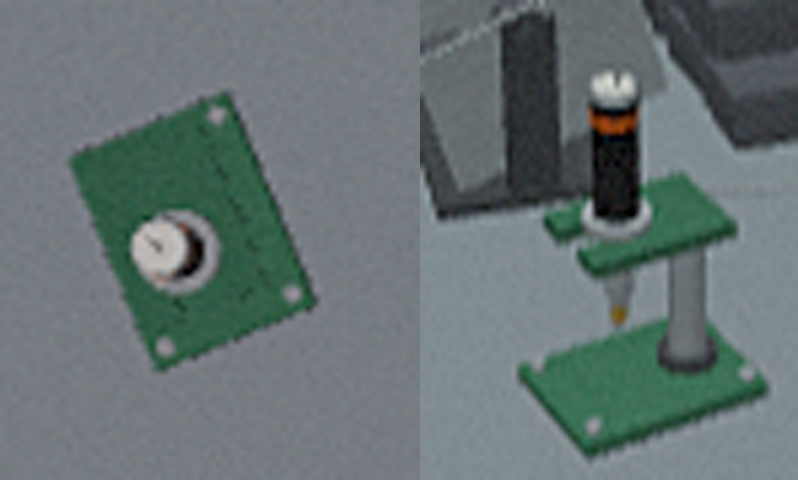

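The crop confirms it: the tester sits in the notch of the leftmost stand, and the notch opens towards the robot at about 23°. The tool's x already lies near that angle (22°), so no turn is needed.

Request:
apply_moves --rows '[[1,[0.43,0.98,0],0],[1,[0.43,0.98,0],0],[1,[0.43,0.98,0],0],[1,[0.43,0.98,0],0],[1,[0.43,0.98,0],0],[1,[0.43,0.98,0],0],[1,[0.43,0.98,0],0],[1,[0.43,0.98,0],0],[1,[0.43,0.98,0],0],[1,[0.43,0.98,0],0],[1,[0.43,0.98,0],0],[1,[0.43,0.98,0],0],[1,[0.43,0.98,0],0],[1,[0.43,0.98,0],0],[1,[0.43,0.98,0],0],[1,[0.43,0.98,0],0],[1,[0.43,0.98,0],0],[1,[0.43,0.98,0],0],[1,[0.43,0.98,0],0],[1,[0.43,0.98,0],0]]' --force 25

```text
clock: 1.77
eef_pos: [440.3, -64.7, 218.3]
eef_rot: [-0.0, 0.982, 0.191, -0.0]
wrist_force: [-0.2, -0.2, 0.6]
finger_gap: 92.8
```

Request:
apply_moves --rows '[[1,[0.43,1,0],0],[1,[0.43,1,0],0],[1,[0.43,1,0],0],[1,[0.43,1,0],0],[1,[0.43,1,0],0],[1,[0.43,1,0],0],[1,[0.43,1,0],0],[1,[0.43,1,0],0],[1,[0.43,1,0],0],[1,[0.48,1,0],0],[1,[0,0,0],0],[1,[0,0,0],0],[1,[0,0,0],0]]'

```text
clock: 2.85
eef_pos: [548.6, 183.6, 218.0]
eef_rot: [0.0, 0.982, 0.191, -0.001]
wrist_force: [-0.5, -0.4, -0.4]
finger_gap: 93.3
```

Run:
```python
from h import *
print(ctrl.get_obs()['eef_pos'],ctrl.get_obs()['eef_rot'])
a,_=shot('top','t1');b,_=shot('side','s1')
A=cv2.resize(a[150:270,200:320],(400,400),interpolation=2)[:,:,::-1];B=cv2.resize(b[100:220,240:360],(400,400),interpolation=2)[:,:,::-1]
cv2.imwrite('pics/c2.png',np.hstack([A,B]))
```

```text
[548.55449693 183.59601016 218.01655438] [ 1.98091415e-04  9.81504773e-01  1.91436423e-01 -6.61532288e-04]
```

View pics/c2.png

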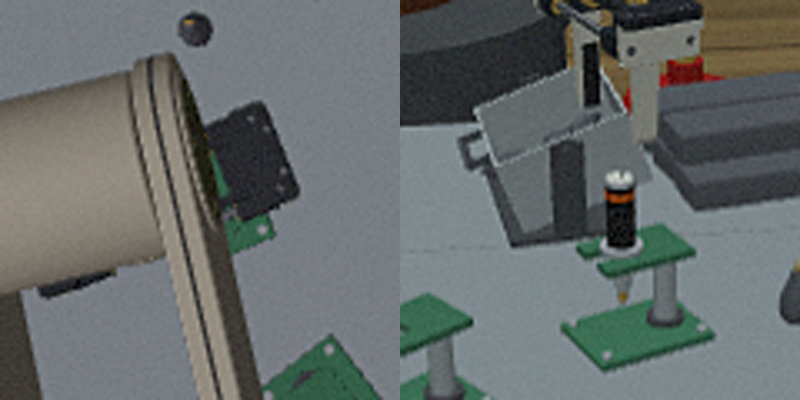

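The tester in the side crop at (620,215) stands clear below the open fingers. Descending and closing on the grip.

Request:
apply_moves --rows '[[1,[0.02,0.03,-0.8],0],[1,[0,0,-0.8],0],[1,[0,0,-0.8],0],[1,[0,0,-0.8],0],[1,[0,0,-0.8],0],[1,[0,0,0],0],[0.6,[0,0,0],0],[0.5,[0,0,0],0],[0.4,[0,0,0],0],[0.3,[0,0,0],0],[0.2,[0,0,0],0],[0.1,[0,0,0],0],[0,[0,0,0],0],[0,[0,0,0],0],[0,[0,0,0],0],[0,[0,0,0],0]]'

```text
clock: 4.28
eef_pos: [549.5, 184.6, 118.6]
eef_rot: [0.0, 0.982, 0.191, -0.0]
wrist_force: [-0.1, -0.5, 0.3]
finger_gap: 30.7
```

Run:
```python
from h import *
print(ctrl.get_obs())
b,_=shot('side','s2')
cv2.imwrite('pics/c3.png',cv2.resize(b[90:220,240:380],(700,600),interpolation=2)[:,:,::-1])
```

```text
{'clock': 4.2833, 'joints': array([ 2.35747909e-01,  1.44244094e-01,  1.65873039e+00, -7.23618471e-06,
        1.33867978e+00,  1.42168450e+00]), 'joint_velocities': array([ 3.75563917e-04,  1.40145367e-03, -5.39942585e-05, -3.90684025e-04,
       -1.16250214e-03, -7.96763022e-04]), 'joint_efforts': array([ 9.12246014e-04, -5.45713162e+01, -4.70679760e+01,  2.54380581e-02,
       -7.37965945e-02, -1.36866305e-05]), 'eef_pos': array([549.48031472, 184.64695762, 118.62661063]), 'eef_rot': array([ 4.85174739e-06,  9.81542275e-01,  1.91245292e-01, -3.06240831e-05]), 'wrist_force': array([-0.12181417, -0.45618893,  0.34110719]), 'ft_torque': array([ 0.01668931, -0.00155962,  0.0277827 ]), 'finger_gap': 30.732644043556803}
```

View pics/c3.png

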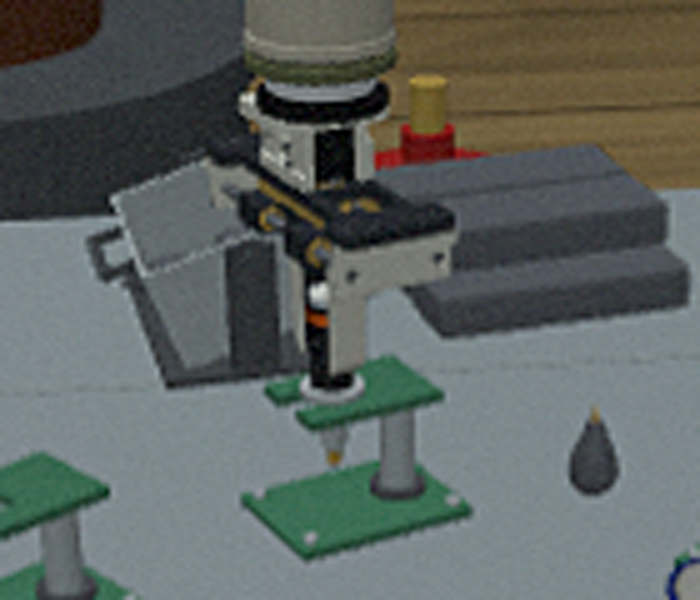

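The side crop shows the fingers around the grip (tester axis at about (318,340)), but the near finger looks somewhat to its right. I'll check the tester's centre from both views before clamping.

Run:
```python
from h import *
from h import ctrl
v,u=np.mgrid[0:400,0:640]
def hs(n):
    im=np.load(f'pics/{n}.npz')['im'];h=cv2.cvtColor(im,cv2.COLOR_RGB2HSV).astype(int);return h[...,0],h[...,1],h[...,2]
H,S,V=hs('side0')
w=(u>298)&(u<314)&(v>146)&(v<162)&(S<60)&(V>140)
c=np.c_[u[w],v[w]];print('side dial px',c.mean(0),w.sum(),c.min(0),c.max(0),onplane('side',[c.mean(0)],167))
# orange band, black grip in side: axis pixels
o=(u>298)&(u<314)&(v>148)&(v<182)&(V<60);rows=[(r,u[(v==r)&o].mean(),((v==r)&o).sum()) for r in range(150,182) if ((v==r)&o).sum()>4];print(np.round(rows,1).tolist())
H,S,V=hs('top0')
f=np.load('pics/top0.npz')['de']
w=(u>245)&(u<275)&(v>195)&(v<225)&(S<60)&(V>120)
P=depthpts('top',np.c_[u[w],v[w]],f[w]);c=np.c_[u[w],v[w]]
for lo,hi,z in((155,180,167),(95,115,101)):
    m=(P[:,2]>lo)&(P[:,2]<hi);q=onplane('top',c[m],z);print(z,m.sum(),q.mean(0),cv2.minEnclosingCircle(q[:,:2].astype(np.float32)))
```

```text
side dial px [307.95744681 155.12765957] 47 [302 151] [313 161] [[556.50795846 167.4912307  167.        ]]
[[157.0, 305.5, 8.0], [161.0, 305.5, 8.0], [162.0, 305.5, 8.0], [163.0, 305.5, 8.0], [164.0, 305.5, 8.0], [165.0, 305.5, 8.0], [166.0, 305.5, 8.0], [167.0, 305.5, 8.0], [168.0, 305.5, 8.0], [169.0, 304.8, 11.0], [170.0, 305.4, 10.0], [171.0, 305.5, 8.0], [172.0, 305.5, 8.0], [173.0, 306.0, 7.0]]
167 69 [549.60593214 186.01128382 167.        ] ((550.1680908203125, 185.91650390625), 12.713894844055176)
101 45 [547.77963144 179.36514815 101.        ] ((549.8369140625, 185.19090270996094), 19.022523880004883)
```

Both circles in the top view put the tester at about (550, 185.5), within 1.5 mm of the TCP. Clamping, then lifting.

Request:
apply_moves --rows '[[0,[0.02,0.03,0],0],[0,[0,0,0],0],[0,[0,0,0],0],[0,[0,0,0],0],[0,[0,0,0],0],[0,[0,0,0.2],0],[0,[0,0,0.4],0],[0,[0,0,0.8],0],[0,[0,0,0.8],0],[0,[0,0,0.8],0],[0,[0,0,0.8],0],[0,[0,0,0.2],0],[0,[0,0,0],0],[0,[0,0,0],0]]' --force 30

```text
clock: 5.5
eef_pos: [549.9, 185.5, 218.4]
eef_rot: [-0.0, 0.982, 0.191, 0.0]
wrist_force: [0.4, -0.8, -2.9]
finger_gap: 25.6
```

Request:
apply_moves --rows '[[0,[-0.18,-0.5,0],0],[0,[-0.18,-1,0],0],[0,[-0.18,-1,0],0],[0,[-0.18,-1,0],0],[0,[-0.18,-1,0],0],[0,[-0.18,-1,0],0],[0,[-0.18,-1,0],0],[0,[-0.18,-1,0],0],[0,[-0.18,-1,0],0],[0,[-0.18,-1,0],0],[0,[-0.18,-1,0],0],[0,[-0.18,-1,0],0],[0,[-0.18,-1,0],0],[0,[-0.18,-1,0],0],[0,[-0.18,-1,0],0],[0,[-0.24,-1,0],0],[0,[0,-0.02,0],0]]'

```text
clock: 6.92
eef_pos: [473.9, -206.3, 216.7]
eef_rot: [-0.0, 0.982, 0.19, -0.002]
wrist_force: [0.1, 0.5, -2.1]
finger_gap: 25.8
```

Request:
apply_moves --rows '[[0,[0,0,-0.6],0],[0,[0,0,-0.8],0],[0,[0,0,-0.8],0],[0,[0,0,-0.8],0],[0,[0,0,-0.4],0],[0,[0,0,-0.2],0],[0,[0,0,0],0],[0,[0,0,0],0],[0,[0,0,0],0]]'

```text
clock: 7.67
eef_pos: [477.2, -203.0, 130.0]
eef_rot: [0.001, 0.982, 0.191, 0.001]
wrist_force: [-0.3, -0.0, -2.8]
finger_gap: 25.9
```

Run:
```python
from h import *
o=ctrl.get_obs();print(o['eef_pos'],o['wrist_force'],o['finger_gap'])
b,_=shot('side','s3');a,_=shot('top','t3')
cv2.imwrite('pics/c4.png',cv2.resize(b[190:310,250:390],(700,600),interpolation=2)[:,:,::-1])
s0=np.load('pics/side0.npz')['im']
v,u=np.mgrid[0:400,0:640]
h=cv2.cvtColor(s0,cv2.COLOR_RGB2HSV).astype(int);H,S,V=h[...,0],h[...,1],h[...,2]
B=(u>275)&(u<348)&(v>248)&(v<290)&(S>90)
for n,m in(('red',(H<8)|(H>172)),('yel',(H>18)&(H<35)),('blue',(H>105)&(H<130))):
    q=B&m;c=np.c_[u[q],v[q]].astype(float);X=onplane('side',c,28);print(n,q.sum(),c.mean(0).round(1),X.mean(0).round(1),cv2.minEnclosingCircle(X[:,:2].astype(np.float32)))
t0=np.load('pics/top0.npz')['im'];h=cv2.cvtColor(t0,cv2.COLOR_RGB2HSV).astype(int);H,S=h[...,0],h[...,1]
q=(u>355)&(u<378)&(v>206)&(v<226)&(S>110)&(H>105)&(H<130);X=onplane('top',np.c_[u[q],v[q]],28);print('blue top',q.sum(),X.mean(0),cv2.minEnclosingCircle(X[:,:2].astype(np.float32)))
# where TCP-expected tip projects in side
p=ctrl.camera_params('side');T=np.linalg.inv(np.array(p['pose']));K=np.array([[p['fx'],0,p['cx']],[0,p['fy'],p['cy']],[0,0,1.]])
e=o['eef_pos'];pts=np.array([e-[0,0,79.6],e-[0,0,23.6]]);r,_=cv2.Rodrigues(T[:3,:3]);print(cv2.projectPoints(pts,r,T[:3,3],K,np.array([p['k1'],0,0,0,0]))[0][:,0])
```

```text
[ 477.23735898 -203.00892053  129.96771886] [-0.32907649 -0.02381268 -2.75196615] 25.88043092328645
red 44 [289.8 275.1] [ 476.8 -203.5   28. ] ((476.7380065917969, -203.38131713867188), 13.636087417602539)
yel 46 [329.8 277.2] [ 570.1 -222.6   28. ] ((569.4715576171875, -223.4897003173828), 13.96235466003418)
blue 40 [313.2 255. ] [ 539.8 -131.8   28. ] ((539.6504516601562, -131.6292266845703), 13.384184837341309)
blue top 38 [ 540.33823856 -131.15797267   28.        ] ((540.2222290039062, -130.70909118652344), 13.214816093444824)
[[289.49677747 267.55172667]
 [288.39686976 248.23677502]]
```

View pics/c4.png

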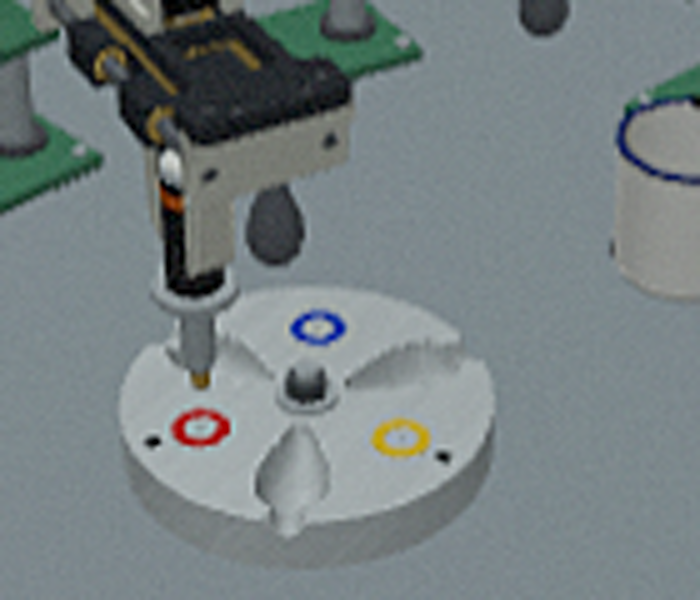

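The tip is at full-image pixel (290,267), as the TCP predicts (289.5,267.6), the tester is upright, and red's centre from both views is (476.5,-202.9). Pressing gently.

Request:
apply_moves --rows '[[0,[-0.02,-0.01,-0.4],0],[0,[0,0,-0.32],0],[0,[0,0,0],0],[0,[0,0,-0.04],0],[0,[0,0,-0.04],0],[0,[0,0,-0.04],0],[0,[0,0,-0.04],0],[0,[0,0,-0.04],0],[0,[0,0,-0.04],0],[0,[0,0,-0.02],0],[0,[0,0,0],0],[0,[0,0,0],0],[0,[0,0,0],0]]'

```text
clock: 8.85
eef_pos: [476.2, -203.0, 104.5]
eef_rot: [0.0, 0.982, 0.191, 0.0]
wrist_force: [0.1, 0.6, 2.5]
finger_gap: 25.9
```

Contact is 5.2 N, so the nose is about 3.2 mm in. I'll go 1.75 mm further and hold.

Request:
apply_moves --rows '[[0,[0,0,-0.03],0],[0,[0,0,-0.03],0],[0,[0,0,-0.02],0],[0,[0,0,0],0],[0,[0,0,0],0],[0,[0,0,0],0],[0,[0,0,0],0],[0,[0,0,0],0]]'

```text
clock: 9.52
eef_pos: [476.2, -203.0, 102.3]
eef_rot: [0.0, 0.982, 0.191, 0.0]
wrist_force: [-0.3, 0.1, 4.1]
finger_gap: 25.7
```

Request:
apply_moves --rows '[[0,[0,0,0],0],[0,[0,0,0],0],[0,[0,0,0],0],[0,[0,0,0],0],[0,[0,0,0],0],[0,[0,0,0],0],[0,[0,0,0],0],[0,[0,0,0],0]]'

```text
clock: 10.18
eef_pos: [476.1, -202.9, 102.2]
eef_rot: [0.0, 0.982, 0.191, 0.0]
wrist_force: [-0.1, 0.1, 4.8]
finger_gap: 25.7
```

Red has been held over 1 s at about 7 N (roughly 5 mm in). Lifting clear and moving to yellow.

Request:
apply_moves --rows '[[0,[0,0,0],0],[0,[0,0,0.2],0],[0,[0,0,0.6],0],[0,[0,0,0.8],0],[0,[0,0,0.6],0],[0,[0,0,0.2],0],[0,[0,0,0],0],[0,[0.4,-0.1,0],0],[0,[0.8,-0.16,0],0],[0,[0.8,-0.16,0],0],[0,[0.8,-0.16,0],0],[0,[0.6,-0.1,0],0],[0,[0.33,-0.1,0],0],[0,[0,0,0],0],[0,[0,0,0],0],[0,[0,0,0],0],[0,[0,0,0],0]]'

```text
clock: 11.6
eef_pos: [568.3, -222.1, 161.4]
eef_rot: [-0.0, 0.982, 0.191, -0.001]
wrist_force: [0.1, -0.6, -3.1]
finger_gap: 25.6
```

Request:
apply_moves --rows '[[0,[0,0,-0.5],0],[0,[0,0,-0.5],0],[0,[0,0,-0.4],0],[0,[0,0,-0.2],0],[0,[0,0,0],0],[0,[0,0,0],0],[0,[0,0,0],0]]'

```text
clock: 12.18
eef_pos: [569.5, -222.5, 122.5]
eef_rot: [0.0, 0.982, 0.191, 0.0]
wrist_force: [0.0, -0.6, -1.5]
finger_gap: 25.5
```

Run:
```python
from h import *
o=ctrl.get_obs();print(o['eef_pos'],o['wrist_force'])
b,_=shot('side','s4')
p=ctrl.camera_params('side');T=np.linalg.inv(np.array(p['pose']));K=np.array([[p['fx'],0,p['cx']],[0,p['fy'],p['cy']],[0,0,1.]])
e=o['eef_pos'];pts=np.array([e-[0,0,79.6],e-[0,0,23.6]]);r,_=cv2.Rodrigues(T[:3,:3]);print(cv2.projectPoints(pts,r,T[:3,3],K,np.array([p['k1'],0,0,0,0]))[0][:,0])
cv2.imwrite('pics/c5.png',cv2.resize(b[190:310,250:390],(700,600),interpolation=2)[:,:,::-1])
```

```text
[ 569.50755481 -222.47441745  122.504051  ] [ 0.00715397 -0.62745339 -1.54636977]
[[329.53712602 272.18497939]
 [329.55860952 252.92624039]]
```

View pics/c5.png

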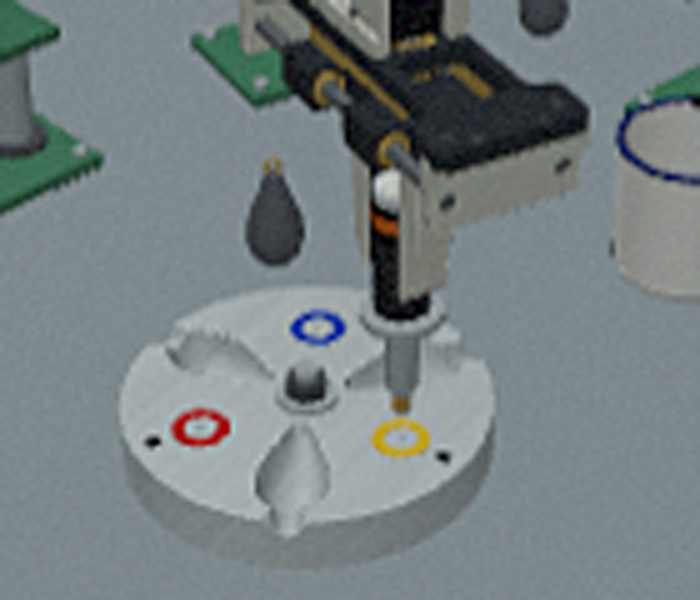

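The tip at (401,405) hangs directly over the yellow ring centre (401,438), and the red ring is unmarked. Pressing yellow the same way.

Request:
apply_moves --rows '[[0,[0,0,-0.3],0],[0,[0,0,-0.22],0],[0,[0,0,0],0],[0,[0,0,-0.04],0],[0,[0,0,-0.04],0],[0,[0,0,-0.04],0],[0,[0,0,-0.04],0],[0,[0,0,-0.04],0],[0,[0,0,-0.04],0],[0,[0,0,-0.04],0],[0,[0,0,0],0],[0,[0,0,0],0],[0,[0,0,0],0],[0,[0,0,0],0]]'

```text
clock: 13.4
eef_pos: [569.4, -222.4, 102.4]
eef_rot: [0.0, 0.982, 0.191, 0.0]
wrist_force: [-1.4, 1.5, 4.5]
finger_gap: 25.5
```

Request:
apply_moves --rows '[[0,[0,0,0],0],[0,[0,0,0],0],[0,[0,0,0],0],[0,[0,0,0],0],[0,[0,0,0],0],[0,[0,0,0],0],[0,[0,0,0],0],[0,[0,0,0],0],[0,[0,0,0],0],[0,[0,0,0],0]]'

```text
clock: 14.23
eef_pos: [569.3, -222.4, 102.2]
eef_rot: [0.0, 0.982, 0.191, 0.0]
wrist_force: [-1.2, 1.4, 4.5]
finger_gap: 26.1
```

Yellow has been held about 1.1 s at about 7 N. Lifting and moving to blue.

Request:
apply_moves --rows '[[0,[0,0,0],0],[0,[0,0,0.2],0],[0,[0,0,0.6],0],[0,[0,0,0.8],0],[0,[0,0,0.6],0],[0,[0,0,0.2],0],[0,[0,0,0],0],[0,[-0.15,0.4,0],0],[0,[-0.25,0.8,0],0],[0,[-0.25,0.8,0],0],[0,[-0.25,0.8,0],0],[0,[-0.19,0.5,0],0],[0,[-0.1,0.32,0],0],[0,[0,0,0],0],[0,[0,0,0],0],[0,[0,0,0],0],[0,[0,0,0],0]]'

```text
clock: 15.65
eef_pos: [539.7, -132.7, 162.1]
eef_rot: [0.0, 0.982, 0.191, 0.0]
wrist_force: [0.4, -0.5, -3.0]
finger_gap: 25.6
```

Request:
apply_moves --rows '[[0,[0,0,-0.5],0],[0,[0,0,-0.5],0],[0,[0,0,-0.4],0],[0,[0,0,-0.2],0],[0,[0,0,0],0],[0,[0,0,0],0],[0,[0,0,0],0]]'

```text
clock: 16.23
eef_pos: [539.7, -131.9, 122.4]
eef_rot: [0.0, 0.982, 0.191, 0.0]
wrist_force: [-0.6, -0.2, -2.6]
finger_gap: 25.6
```

Run:
```python
from h import *
o=ctrl.get_obs();print(o['eef_pos'],o['wrist_force'])
b,_=shot('side','s5')
cv2.imwrite('pics/c6.png',cv2.resize(b[190:310,250:390],(700,600),interpolation=2)[:,:,::-1])
```

```text
[ 539.71752577 -131.93698895  122.40723938] [-0.60582933 -0.18017843 -2.59207893]
```

View pics/c6.png

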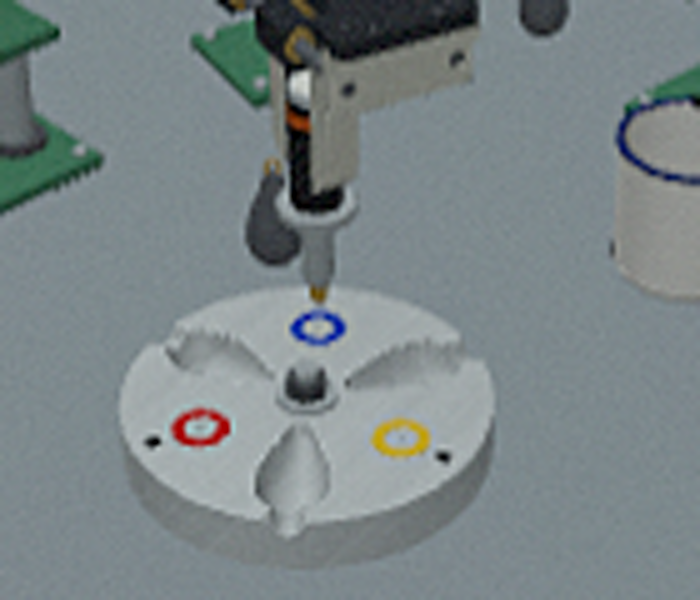

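The tip at (319,295) is over the blue ring centre (318,327). Pressing.

Request:
apply_moves --rows '[[0,[0,0,-0.3],0],[0,[0,0,-0.22],0],[0,[0,0,0],0],[0,[0,0,-0.04],0],[0,[0,0,-0.04],0],[0,[0,0,-0.04],0],[0,[0,0,-0.04],0],[0,[0,0,-0.04],0],[0,[0,0,-0.04],0],[0,[0,0,-0.04],0],[0,[0,0,0],0],[0,[0,0,0],0],[0,[0,0,0],0],[0,[0,0,0],0]]'

```text
clock: 17.45
eef_pos: [539.7, -131.9, 102.4]
eef_rot: [0.0, 0.982, 0.191, 0.0]
wrist_force: [-1.2, 0.7, 4.3]
finger_gap: 25.5
```

Request:
apply_moves --rows '[[0,[0,0,0],0],[0,[0,0,0],0],[0,[0,0,0],0],[0,[0,0,0],0],[0,[0,0,0],0],[0,[0,0,0],0],[0,[0,0,0],0],[0,[0,0,0],0],[0,[0,0,0],0],[0,[0,0,0],0]]'

```text
clock: 18.28
eef_pos: [539.6, -131.9, 102.2]
eef_rot: [0.0, 0.982, 0.191, 0.0]
wrist_force: [-1.3, 1.8, 4.1]
finger_gap: 25.4
```

Blue has been held about 1.1 s at about 7 N. Lifting high and returning to the pose at which I took the tester.

Request:
apply_moves --rows '[[0,[0,0,0],0],[0,[0,0,0.24],0],[0,[0,0,0.8],0],[0,[0,0,0.8],0],[0,[0,0,0.8],0],[0,[0,0,0.8],0],[0,[0,0,0.8],0],[0,[0,0,0.4],0],[0,[0,0.4,0],0],[0,[0.04,0.8,0],0],[0,[0.04,1,0],0],[0,[0.04,1,0],0],[0,[0.04,1,0],0],[0,[0.04,1,0],0],[0,[0.04,1,0],0],[0,[0.04,1,0],0],[0,[0.04,1,0],0],[0,[0.04,1,0],0],[0,[0.04,1,0],0],[0,[0.02,1,0],0]]'

```text
clock: 19.95
eef_pos: [548.7, 149.9, 215.9]
eef_rot: [-0.0, 0.982, 0.191, -0.001]
wrist_force: [0.2, 0.4, -2.1]
finger_gap: 25.8
```

Request:
apply_moves --rows '[[0,[0,0.8,0],0],[0,[0,0.5,0],0],[0,[0,0.19,0],0],[0,[0,0,0],0],[0,[0,0,0],0],[0,[0,0,0],0],[0,[0,0,0],0],[0,[0,0,0],0],[0,[0,0,0],0]]'

```text
clock: 20.7
eef_pos: [550.2, 184.7, 218.3]
eef_rot: [0.0, 0.982, 0.191, 0.0]
wrist_force: [-0.2, 0.4, -1.9]
finger_gap: 25.7
```

Request:
apply_moves --rows '[[0,[0,0.01,-0.4],0],[0,[0,0,-0.6],0],[0,[0,0,-0.3],0],[0,[0,0,0],0],[0,[0,0,0],0],[0,[0,0,-0.4],0],[0,[0,0,-0.4],0],[0,[0,0,-0.4],0],[0,[0,0,-0.4],0],[0,[0,0,-0.4],0],[0,[0,0,-0.4],0],[0,[0,0,-0.16],0],[0,[0,0,0],0],[0,[0,0,0],0],[0,[0,0,0],0]]'

```text
clock: 21.95
eef_pos: [550.5, 185.8, 122.3]
eef_rot: [-0.0, 0.982, 0.191, 0.001]
wrist_force: [-0.1, 0.9, -1.9]
finger_gap: 25.6
```

Run:
```python
from h import *
o=ctrl.get_obs();print(o['eef_pos'],o['wrist_force'])
b,_=shot('side','s6')
cv2.imwrite('pics/c7.png',cv2.resize(b[130:220,260:360],(660,600),interpolation=2)[:,:,::-1])
```

```text
[550.45213198 185.76821289 122.26917604] [-0.09979972  0.89041601 -1.93533073]
```

View pics/c7.png

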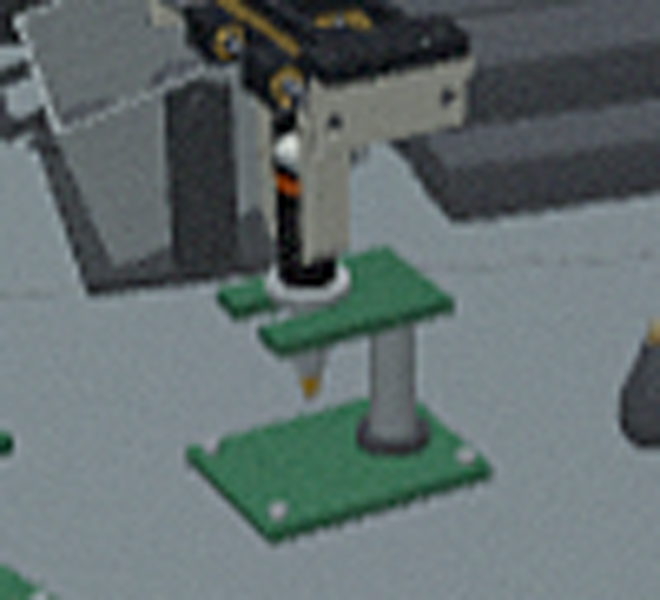

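The barrel is in the notch and the collar at (308,283) is just above the fork. Lowering slowly until it seats.

Request:
apply_moves --rows '[[0,[-0.01,-0.01,-0.04],0],[0,[0,0,-0.04],0],[0,[0,0,-0.03],0],[0,[0,0,0],0],[0,[0,0,0],0],[0,[0,0,0],0],[0,[0,0,0],0],[0,[0,0,0],0]]'

```text
clock: 22.67
eef_pos: [549.8, 185.4, 118.9]
eef_rot: [-0.0, 0.982, 0.191, 0.0]
wrist_force: [-0.9, 0.4, -2.5]
finger_gap: 25.8
```

Request:
apply_moves --rows '[[0,[0,0,-0.02],0],[0,[0,0,0],0],[0,[0,0,-0.02],0],[0,[0,0,0],0],[0,[0,0,0],0],[0,[0,0,0],0]]'

```text
clock: 23.17
eef_pos: [550.0, 185.4, 118.6]
eef_rot: [-0.0, 0.982, 0.191, 0.0]
wrist_force: [-3.2, -0.6, 6.1]
finger_gap: 25.6
```

The force stepped up by 8.5 N, so the collar is seated. I'll ease off a little, release, draw away and check.

Request:
apply_moves --rows '[[0,[0,0,0.01],0],[0,[0,0,0],0],[0.4,[0,0,0],0],[0.6,[0,0,0],0],[0.8,[0,0,0],0],[0.8,[0,0,0],0],[0.8,[0,0,0],0],[0.8,[0,0,0],0],[0.8,[0,0,0],0],[0.8,[0,0,0.4],0],[0.8,[0,0,0.8],0],[0.8,[0,0,0.8],0],[0.8,[0,0,0.8],0],[0.8,[0,0,0.8],0],[0.8,[0,0,0.8],0],[0.8,[0,0,0.4],0]]'

```text
clock: 24.5
eef_pos: [550.9, 185.7, 242.2]
eef_rot: [-0.0, 0.982, 0.191, 0.002]
wrist_force: [0.3, -0.8, 1.2]
finger_gap: 74.5
```

Request:
apply_moves --rows '[[0.8,[-0.3,-1,0],0],[0.8,[-0.3,-1,0],0],[0.8,[-0.3,-1,0],0],[0.8,[-0.3,-1,0],0],[0.8,[-0.3,-1,0],0],[0.8,[-0.3,-1,0],0],[0.8,[-0.3,-1,0],0],[0.8,[-0.3,-1,0],0],[0.8,[-0.3,-1,0],0],[0.8,[-0.3,-1,0],0],[0.8,[-0.3,-1,0],0],[0.8,[-0.3,-1,0],0],[0.8,[-0.3,-1,0],0],[0.8,[-0.3,-1,0],0],[0.8,[-0.3,-1,0],0],[0.8,[-0.3,-1,0],0],[0.8,[0,0,0],0],[0.8,[0,0,0],0],[0.8,[0,0,0],0],[0.8,[0,0,0],0]]'

```text
clock: 26.17
eef_pos: [430.0, -213.8, 238.1]
eef_rot: [-0.0, 0.981, 0.192, 0.0]
wrist_force: [-0.1, -1.1, 0.6]
finger_gap: 74.6
```

Run:
```python
from h import *
v,u=np.mgrid[0:400,0:640]
o=ctrl.get_obs();print(o['clock'],o['eef_pos'],o['wrist_force'],o['finger_gap'])
b,bd=shot('side','s7');a,de=shot('top','t7')
h=cv2.cvtColor(a,cv2.COLOR_RGB2HSV).astype(int);S,V=h[...,1],h[...,2]
w=(u>245)&(u<275)&(v>195)&(v<225)&(S<60)&(V>120)
P=depthpts('top',np.c_[u[w],v[w]],de[w]);c=np.c_[u[w],v[w]]
for lo,hi,z in((155,180,167),(95,115,101)):
    m=(P[:,2]>lo)&(P[:,2]<hi);print(z,m.sum(),np.median(P[m,2]) if m.any() else 0,cv2.minEnclosingCircle(onplane('top',c[m],z)[:,:2].astype(np.float32)) if m.any() else '')
t0=np.load('pics/top0.npz')['im'];d=cv2.absdiff(a,t0).max(2)>50;
A=a[90:290,80:500].copy();A[d[90:290,80:500]]=[255,0,255]
B=cv2.resize(b[140:215,270:340],(420,450),interpolation=2)
cv2.imwrite('pics/c8.png',np.hstack([cv2.copyMakeBorder(cv2.resize(A,(378,180)),0,270,0,0,0),B])[:,:,::-1])
```

```text
26.1667 [ 430.00470444 -213.75051899  238.12902708] [-0.06537216 -1.05289473  0.58234931] 74.60539695244077
167 70 169.9228566873279 ((551.11962890625, 188.4371795654297), 12.789103507995605)
101 49 103.2074081655021 ((549.96240234375, 186.9796905517578), 19.388174057006836)
```

View pics/c8.png

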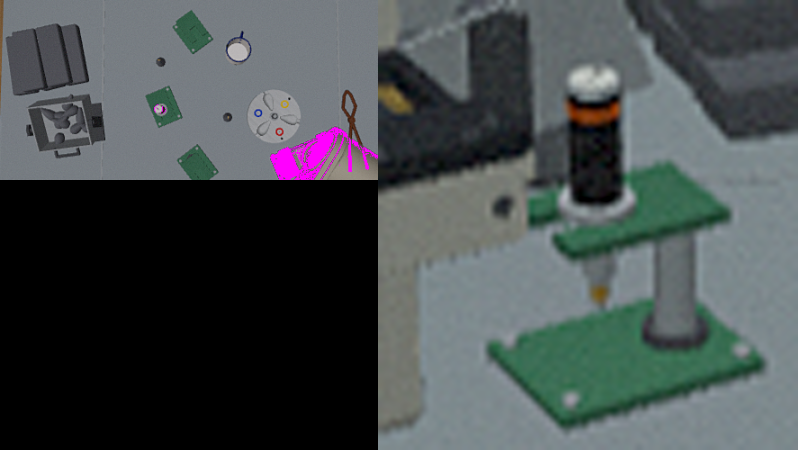

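The last picture shows the tester upright in the notch with its collar flat on the fork. Only the arm and about 2 mm of tester shift differ from the first top view. Handing in.

```bash
python3 -c "
from bench import ctrl
print(ctrl.finish_job())"
```

```text
the job is handed in; nothing more can be done
None
```

I took the three readings in order (red, yellow, blue), hung the tester back in the leftmost stand, and handed the job in at about 26 s.

- **Readings:** At each ring I pressed with about 7 N, which puts the nose roughly 5 mm in. I held for about 1.1 s and then lifted the tip about 50 mm clear. The tip was seen over each ring's centre before pressing, and the tool's orientation stayed level throughout.
- **Force:** No force reported at the end of a move came near the limits. The highest was about 8 N of contact, while pressing and when seating the collar.
- **Stand:** The last views show the tester upright with its collar flat on the fork. The top view puts it about 2 mm from where it started, mostly sideways. That is within the notch's 3 mm play and the 2 mm camera accuracy.
- **Everything else:** Compared with the first top view, the sinkers, mug and bin had not changed. The tongs were partly hidden by the arm in the last view, so I could not fully check them, but the arm did not go down near them.
- **Not checked:** I took no close-up of the plate face after the blue reading. The red ring showed no mark in the views before yellow and blue, nor the yellow in the view before blue.

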